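# Put the retaining panel back into the vial organiser

### The arm

A 6-joint arm with a two-finger parallel gripper is mounted at the origin on a cart in front of the work surface, level with it; the furniture and walls round the work are solid. World frame = base frame: x ahead of the robot, y to its left, z up, the work surface at z = 0. Lengths are in mm, angles in degrees, forces in N, time in s.
With the tool pointing down it reaches from about 350 to 925 mm from the base axis. Payload 6.4 kg.
Tool frame: the origin (TCP) lies where the fingers leave the gripper's body, on its centre line; the fingertips stand 73 mm ahead of it and the grasp point (between the pads) lies 54 mm ahead of it; z points along the fingers, y is the line along which they close (so a half turn about z gives the same grasp; the last joint's range is limited). The gripper opens to 85 mm and grips with 20 to 120 N. Pads are 22 mm wide; open, the fingers measure 114 mm over their backs; the gripper's body (76 mm by 85 mm) begins 54 mm behind the grasp point. The pads swing forward as they close: fully open they stand 13 mm farther back than shut.
Start: joints at [66.629, 14.043, 89.255, -0, 76.702, -9.975], TCP at [150.586, 632.328, 303.89] pointing down, gripper open.
Joint ranges: [-179.41, 179.41], [-58.25, 129.5], [7.25, 145.43], [-54.29, 234.29], [11.92, 165.04], [-157.13, 157.13]. Speed limits (degrees/s): [147.25, 147.25, 180, 180, 180, 180].

### API

Orientations are given as [roll, pitch, yaw] about the fixed x, y, z axes, in that order (R = Rz(yaw) Ry(pitch) Rx(roll)).
In Python, from plant import bot, optics, models gives the robot as it stands.
- The arm moves only by the tool arm_command, never from a script. Its argument "series" is a list of rows, each an object with "gripper": the opening, from -1 (shut) to 1 (fully open); "delta_pos": the shift along the tool's x, y, z in m, a list of three; "twist": the turn about the tool's z in rad. A call has 1 to 5 rows; each row shifts and turns the commanded pose from where the row before left it, along the tool's axes as they then stand; what a row does not reach is not made up. A row lasts 1/10 s, in which the tool goes at most 50 mm and 8.59 degrees, less where a joint would pass 70% of its speed; a pose out of reach is approached as far as the arm can. A call is refused whole if a number of a shift passes 0.05 or a number of a turn 0.15, either way. A call with a gripper value outside its range is refused whole. The fingers move at their own pace and stop on an object; "grip_force" is the grip in N (left out, the last holds). Time passes only in rows, so rows that do not move let the fingers close. It gives the time, the measured TCP pose, the force, the opening and the grip force at its end, in the units of the state.
- bot.sense(): the state, without advancing time (a new reading comes with each control period).
- optics.capture(name): name is "scene" or "side" or "wrist"; returns (picture, depth): 400x640x3 uint8, blue, green, red; 400x640 float32, mm along the optical axis (not along the pixel's ray), 0 where there is no reading.
- optics.camera_model(name): a dict with "fovy" (degrees; the focal length in pixels is half the picture's height over the tangent of half this angle, whatever the lens; pixels are square), "cx", "cy" (the principal point, pixels), "camera_from_world" (4x4, takes a point from world to camera coordinates); the wrist camera has in their place "mount" (4x4, takes a point from camera to tool coordinates, whose origin is the TCP and whose axes are the flange's). Camera axes: x right, y down, z forward; pixel columns grow to the right and rows downward; lengths in mm; the calibration is good to about 2 mm. The wrist camera is an equidistant fisheye: a pixel r from the principal point sees the ray r / f radians off the axis. A picture is of the moment at which its call begins: read the wrist's pose just before it. camera_model takes no time and is no camera call.
- bot.finish_job(): hands the job in; it is judged then, once.
Trained networks look in the newest picture that a camera, given by its name, has taken for a name from the list of things; names that differ only in an ending like _2 or _b are one class to them, and where a whole thing is asked for, a point or a joint stands for the part that bears it (a point fixed in the world has none). Each returns a list of dicts, best first, with "p" (0 to 1); they miss things now and then, are a little off and sometimes report something else, mostly with a low value. They report only what shows in the picture. A call takes as long as a camera call.
- models.find_in(target, camera): "extent" ([left, top, width, height] in pixels, round what is visible of it).
- models.cut_out(target, camera): "mask" (400x640 bool, what is visible of it) and "extent" ([left, top, width, height] in pixels, round what is visible of it).
- models.place_of(target, camera): "at" ([column, row] in pixels: a listed point, or the origin of a listed thing).
The state is a dict: "time": time; "joint_positions": joint angles; "joint_velocities": joint speeds; "joint_efforts": joint torques, N m; "tool_pos": TCP position; "tool_rot": TCP orientation; "force": force on the tool from outside, world axes, zero at the start; "ft_torque": the same for the moment, N m; "gripper_width": finger opening in mm; "grasp_force": force on a finger pad.
Only numpy, scipy, OpenCV 4.12 (cv2) and the standard library are available. Lean on these libraries where they do the work, as an engineer would, in place of code of your own. Each camera call takes 0.05 s, during which the arm holds its last target. There are 200 camera calls.

### The job

Take the wider of the two white metal panels off the sloping stand and fit it as the front of the grey vial organiser: set its lower edge into the slot in front of the posts while the panel still leans towards the robot, then straighten it upright under the two hooked caps and let it rest back against the posts. Leave the narrow panel on the stand.

Things in the scene. Friction and masses are not known exactly. Their poses are not given: they have to be found in the camera images.
- wide_panel: Panel to fit: white metal plate 120 wide, 90 high, 6 thick (mm), with a 36 mm wide tab at mid top edge reaching 130 mm above the lower edge; the tab has a 10 mm thick, 32 mm wide grip pad 95 to 129 mm above the lower edge. About 0.12 kg. Origin: middle of the lower edge; z up the plate to the tab, y along the width, x through the thickness. Starts leaning 25 degrees, tab towards the robot.
- narrow_panel: Panel to leave alone: same plate and tab but 80 mm wide; same origin and axes. Both panels lean, side by side, 136 mm apart between centres, in either order, on a sloping wooden stand (270 mm wide); its board lies under their robot-side faces up to 62 mm from the lower edge, a ledge under the lower edges.
- organiser: Grey plastic vial organiser, fixed, 164 mm wide, two orange vials 66 mm high at its back. Origin: on the worktop under the slot's middle; x away from the robot, y along the slot. Posts at y 49 to 71 mm either side, front faces at x = 12.5; a cap on each juts over the slot to x = -17.5, underside z = 108, top 116 mm, so a panel cannot enter straight from above; the tab passes between them.
- slot (a point): Middle of the slot's floor, 6 mm above the worktop. The floor is 20 mm wide (x) and 152 mm long (y); walls 12 mm high, the robot-side one flared out by 25 degrees. The panel goes in along its own plane, leaning 25 degrees to the robot, past the front of the caps; straightened, lower edge near x = 0, it rests against the posts leaning back about 6 degrees.

How it is judged:
By the outcome, as a careful person would: the job done as asked, in the order asked, and still so for the second after the job is handed in, with the robot touching nothing.
It also fails if it takes over 45 s, if anything falls off the work surface, if the arm or the gripper's body presses on something with over 40 N, if the wrist force passes 120 N, or if a joint passes its speed limit or range.

## Working session

There is one attempt and no reset: what is moved stays moved. The work goes in short steps, Python scripts to look and compute and a tool call to move; the robot and the scene stay as the last step left them, time stands still between calls to the robot, and variables do not carry over. Pictures are saved under pics/ and viewed, at most 10 in all, crops included, and the job is handed in when it is done.

Besides the shell and the picture viewer there is one more tool, called as name(argument=value, ...) on one line, values as JSON. arm_command: Moves the arm, as the interface text tells. Its arguments: {"type":"object","properties":{"series":{"type":"array"},"grip_force":{"type":"number"}},"required":["series"]}

```bash
mkdir -p pics; cat > h.py <<'E'
import numpy as np,cv2
from plant import bot,optics,models
from scipy.spatial.transform import Rotation as R
def cap(n):
    p,d=optics.capture(n); return p,d,optics.camera_model(n)
def ray_pts(cm,uv,d):
    f=200/np.tan(np.radians(cm['fovy']/2)); uv=np.asarray(uv,float)
    x=(uv[...,0]-cm['cx'])/f; y=(uv[...,1]-cm['cy'])/f
    P=np.stack([x*d,y*d,d,np.ones_like(d)],-1)
    return (P@np.linalg.inv(cm['camera_from_world']).T)[...,:3]
def maskpts(cm,m,d):
    v,u=np.nonzero(m&(d>0)); return ray_pts(cm,np.stack([u,v],-1),d[v,u])
E
python3 - <<'E'
from h import *
s=bot.sense(); print(s['tool_pos'],s['tool_rot'],s['gripper_width'])
ims=[]
for n in ['scene','side']:
    p,d,cm=cap(n); cv2.imwrite(f'pics/{n}0.png',p); np.savez(f'{n}0.npz',p=p,d=d)
    print(n,cm['fovy'],np.linalg.inv(cm['camera_from_world']).round(2).tolist())
    for t in ['wide_panel','narrow_panel','organiser']:
        for r in models.cut_out(t,n)[:2]:
            P=maskpts(cm,cv2.erode(r['mask'].astype(np.uint8),np.ones((3,3)))>0,d)
            print(t,round(r['p'],2),r['extent'],P.min(0).round(),P.max(0).round(),np.median(P,0).round())
    for t in ['slot','wide_panel','organiser']:
        for r in models.place_of(t,n)[:2]: 
            u,v=np.round(r['at']).astype(int); print('pt',t,round(r['p'],2),r['at'],ray_pts(cm,[u,v],np.float64(d[v,u])).round(1))
E
```

```text
[150.41870832 631.90451382 302.77941349] [-1.79889013e+02 -1.82032197e-02  1.66603009e+02] 85.46124982356716
scene 50.36353534679202 [[0.6, -0.47, 0.65, -140.35], [-0.8, -0.38, 0.47, -483.78], [0.02, -0.8, -0.6, 678.54], [0.0, 0.0, 0.0, 1.0]]
wide_panel 0.66 [215.8, 152.7, 37.8, 27.0] [439. 202.   3.] [581. 447. 149.] [460. 255. 110.]
narrow_panel 0.54 [261.8, 166.9, 25.7, 26.4] [446.  89.   8.] [584. 276. 149.] [463. 126. 116.]
organiser 0.9 [362.0, 214.9, 89.1, 80.9] [ 463. -309.   -0.] [ 603. -145.  119.] [ 501. -231.   24.]
pt slot 0.9 [397.5, 273.2] [ 485.6 -225.6    7.9]
pt wide_panel 0.61 [244.7, 186.0] [487.  242.5  39. ]
pt organiser 0.88 [396.8, 271.2] [ 492.4 -219.7    5. ]
side 51.30336649676387 [[-0.99, -0.05, 0.11, 405.7], [-0.12, 0.58, -0.81, 810.88], [-0.02, -0.81, -0.58, 653.44], [0.0, 0.0, 0.0, 1.0]]
wide_panel 0.81 [311.8, 252.3, 35.9, 72.8] [442. 102.   8.] [501. 324. 149.] [474. 274.  88.]
wide_panel 0.39 [320.9, 207.5, 28.8, 56.8] [450.  98.  38.] [505. 169. 150.] [480. 140.  89.]
narrow_panel 0.87 [318.8, 211.0, 27.8, 52.8] [450.  95.  39.] [505. 167. 150.] [479. 138.  91.]
organiser 0.69 [313.6, 135.0, 42.0, 63.5] [ 465. -345.   -3.] [ 556. -138.  118.] [ 506. -184.   22.]
pt slot 0.98 [344.0, 177.7] [ 481.3 -228.6    6.3]
pt wide_panel 0.59 [314.6, 300.3] [499.7 268.4  35.3]
pt organiser 0.72 [341.0, 181.1] [ 488.8 -211.9    6. ]
```

View pics/scene0.png

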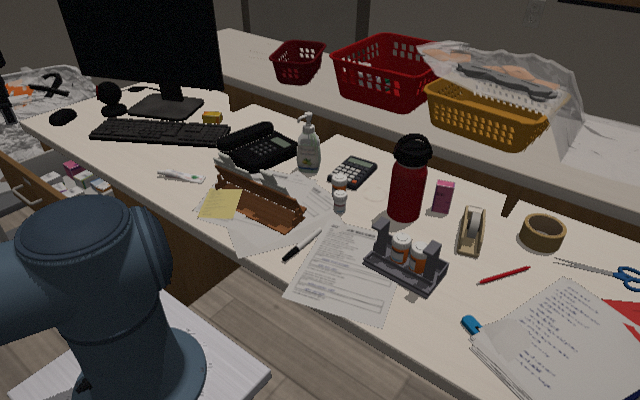

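View pics/side0.png

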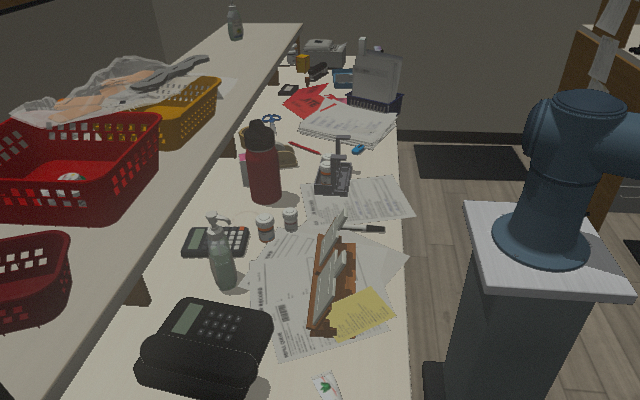

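```bash
python3 - <<'E'
from h import *
def rect(P): 
    r=cv2.minAreaRect(P[:,:2].astype(np.float32)); return np.round(r[0],1),np.round(r[1],1),round(r[2],1)
for n in ['side','scene']:
    z=np.load(n+'0.npz'); d=z['d']; p=z['p']; cm=optics.camera_model(n)
    v,u=np.nonzero(d>0); P=ray_pts(cm,np.stack([u,v],-1),d[v,u].astype(float)); bgr=p[v,u].astype(int)
    A=(P[:,0]>420)&(P[:,0]<620)&(P[:,1]>50)&(P[:,1]<370)&(P[:,2]>10)&(P[:,2]<170)
    white=(bgr.max(1)-bgr.min(1)<25)&(bgr.mean(1)>70)
    for nm,lo,hi in [('wide',200,345),('narrow',80,190)]:
        Q=P[A&white&(P[:,1]>lo)&(P[:,1]<hi)&(P[:,2]>30)]
        if len(Q)<30: print(nm,len(Q)); continue
        for k in range(5):
            c=Q.mean(0); nrm=np.linalg.svd(Q-c,full_matrices=False)[2][2]; e=(Q-c)@nrm; Q=Q[abs(e)<max(3,1.5*np.std(e))]
        nrm*=np.sign(nrm[0]); print(n,nm,len(Q),nrm.round(3),c.round(1),Q.min(0).round(),Q.max(0).round(),'yaw',np.degrees(np.arctan2(nrm[1],nrm[0])).round(1),'lean',np.degrees(np.arcsin(nrm[2])).round(1),np.std(e).round(2))
        T=Q[Q[:,2]>125]; print('  tab',len(T),T.mean(0).round(1),T.min(0).round(),T.max(0).round())
    O=(P[:,0]>430)&(P[:,0]<620)&(P[:,1]>-350)&(P[:,1]<-120)
    C=P[O&(P[:,2]>105)&(P[:,2]<125)]; print(n,'caps',len(C))
    for s in (0,1):
        m=C[:,1]>-225 if s else C[:,1]<-225
        print(rect(C[m]),np.median(C[m],0).round(1))
    B=P[O&(P[:,2]>3)&(P[:,2]<30)&(P[:,0]<600)&(abs(bgr[O.nonzero()[0]] if 0 else 0)==0)] ; 
print(optics.camera_model('wrist'))
E
```

```text
side wide 1006 [0.905 0.05  0.423] [476.  270.5  84.1] [443. 202.  32.] [503. 325. 149.] yaw 3.2 lean 25.0 0.91
  tab 111 [450.6 266.  140. ] [443. 244. 125.] [460. 281. 149.]
side narrow 521 [0.905 0.065 0.421] [481.  134.5  87.4] [450.  88.  31.] [508. 170. 150.] yaw 4.1 lean 24.9 1.12
  tab 85 [457.4 130.5 139.6] [450. 111. 125.] [467. 145. 150.]
side caps 177
(array([ 489.2, -281. ]), array([40.6, 23.1]), 2.3) [ 490.4 -276.7  114.1]
(array([ 492.9, -162.2]), array([24.5, 41.8]), 84.6) [ 493.3 -157.1  113.7]
scene wide 106 [0.912 0.063 0.406] [457.2 251.2 118.6] [441. 200.  82.] [479. 320. 150.] yaw 3.9 lean 24.0 1.56
  tab 31 [444.9 256.6 145.7] [441. 239. 125.] [456. 276. 150.]
scene narrow 88 [0.902 0.07  0.427] [462.4 117.2 122.9] [446.  83.  78.] [488. 165. 150.] yaw 4.4 lean 25.3 1.62
  tab 37 [451.2 121.1 146.2] [446. 105. 127.] [462. 142. 150.]
scene caps 359
(array([ 488.9, -285.5]), array([22.1, 43.5]), 88.5) [ 486.2 -286.5  115.9]
(array([ 492.3, -166. ]), array([42.9, 23.6]), 1.6) [ 489.3 -167.3  115.9]
{'fovy': 65.70646984690485, 'cx': 314.80877331729147, 'cy': 199.7465776457869, 'mount': array([[ 7.26529993e-04, -9.59564536e-01, -2.81487784e-01,
         7.20391318e+01],
       [ 9.99999447e-01,  9.11030200e-04, -5.24579352e-04,
         1.33208950e+00],
       [ 7.59811615e-04, -2.81487248e-01,  9.59564668e-01,
        -6.99511896e+01],
       [ 0.00000000e+00,  0.00000000e+00,  0.00000000e+00,
         1.00000000e+00]])}
```

arm_command(series=[{"gripper":1,"delta_pos":[0,0,0],"twist":-0.145},{"gripper":1,"delta_pos":[0,0,0],"twist":-0.145},{"gripper":1,"delta_pos":[-0.023,-0.032,0],"twist":0},{"gripper":1,"delta_pos":[-0.023,-0.032,0],"twist":0},{"gripper":1,"delta_pos":[-0.023,-0.032,0],"twist":0}])

```text
time: 1.2
tool_pos: [225.4, 539.4, 303.9]
tool_rot: [180.0, 0.0, -176.7]
force: [0.4, 0.3, 0.3]
gripper_width: 85.6
grasp_force: 0.0
```

arm_command(series=[{"gripper":1,"delta_pos":[-0.023,-0.033,0],"twist":0},{"gripper":1,"delta_pos":[-0.023,-0.033,0],"twist":0},{"gripper":1,"delta_pos":[-0.023,-0.033,0],"twist":0},{"gripper":1,"delta_pos":[-0.023,-0.033,0],"twist":0},{"gripper":1,"delta_pos":[-0.023,-0.033,0],"twist":0}])

```text
time: 1.7
tool_pos: [349.7, 380.7, 304.2]
tool_rot: [180.0, 0.0, -176.8]
force: [0.7, -0.9, -0.0]
gripper_width: 85.4
grasp_force: 0.0
```

arm_command(series=[{"gripper":1,"delta_pos":[-0.023,-0.033,0],"twist":0},{"gripper":1,"delta_pos":[-0.023,-0.033,0],"twist":0},{"gripper":1,"delta_pos":[-0.023,-0.033,0],"twist":0},{"gripper":1,"delta_pos":[0,0,0],"twist":0}])

```text
time: 2.1
tool_pos: [425.8, 284.2, 304.2]
tool_rot: [-180.0, 0.1, -177.1]
force: [-0.6, 0.7, 0.1]
gripper_width: 85.2
grasp_force: 0.0
```

```bash
cat >> h.py <<'E'
def wcap():
    s=bot.sense(); p,d=optics.capture('wrist'); cm=optics.camera_model('wrist')
    T=np.eye(4); T[:3,:3]=R.from_euler('xyz',s['tool_rot'],degrees=True).as_matrix(); T[:3,3]=s['tool_pos']
    f=200/np.tan(np.radians(cm['fovy']/2)); v,u=np.mgrid[:400,:640].astype(float)
    x=u-cm['cx'];y=v-cm['cy'];r=np.hypot(x,y)+1e-9; th=r/f; t=np.tan(th)
    P=np.stack([x/r*t*d,y/r*t*d,d,np.ones_like(d)],-1)@(T@cm['mount']).T
    return p,d,P[...,:3]
E
python3 - <<'E'
from h import *
p,d,P=wcap(); cv2.imwrite('pics/w1.png',p)
for t in ['wide_panel','narrow_panel']:
    for r in models.cut_out(t,'wrist')[:2]:
        m=(cv2.erode(r['mask'].astype(np.uint8),np.ones((3,3)))>0)&(d>0); Q=P[m]
        T=Q[Q[:,2]>127]; print(t,round(r['p'],2),r['extent'],Q.min(0).round(),Q.max(0).round())
        if len(T): print(' tab',len(T),T.min(0).round(1),T.max(0).round(1),cv2.minAreaRect(T[:,:2].astype(np.float32)))
E
```

```text
wide_panel 0.89 [225.8, 222.9, 126.7, 13.8] [439. 205.  44.] [497. 320. 150.]
 tab 505 [439.1 244.6 130.3] [453.9 280.1 150.1] ((445.4328918457031, 262.56103515625), (35.9416389465332, 14.476337432861328), 85.57310485839844)
wide_panel 0.42 [1.5, 185.6, 62.8, 65.8] [ 463. -377.    0.] [ 582. -139.  118.]
narrow_panel 0.91 [122.2, 216.3, 95.9, 18.5] [446. 101.  37.] [502. 169. 151.]
 tab 412 [446.1 109.9 127.1] [463.6 144.8 150.6] ((450.5652770996094, 128.56581115722656), (35.779762268066406, 16.70208740234375), 71.87333679199219)
narrow_panel 0.5 [0.0, 183.3, 62.5, 66.9] [ 463. -377.   -0.] [ 583. -139.  118.]
```

View pics/w1.png

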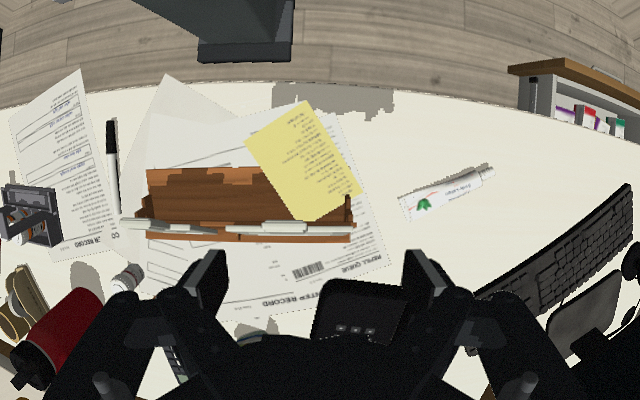

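arm_command(series=[{"gripper":1,"delta_pos":[-0.021,-0.0225,0.02],"twist":0},{"gripper":1,"delta_pos":[0,0,0.02],"twist":0},{"gripper":1,"delta_pos":[0,0,0],"twist":0}])

```text
time: 2.55
tool_pos: [443.8, 266.1, 261.0]
tool_rot: [-179.9, -0.3, -176.7]
force: [-0.7, 0.2, 0.3]
gripper_width: 85.4
grasp_force: 0.0
```

arm_command(series=[{"gripper":1,"delta_pos":[-0.004,-0.0035,0.025],"twist":0},{"gripper":1,"delta_pos":[0,0,0.02],"twist":0},{"gripper":1,"delta_pos":[0,0,0],"twist":0}])

```text
time: 2.85
tool_pos: [447.9, 263.1, 216.9]
tool_rot: [-179.9, -0.3, -176.7]
force: [-0.8, -0.4, -0.5]
gripper_width: 85.1
grasp_force: 0.0
```

arm_command(series=[{"gripper":1,"delta_pos":[0,0,0.015],"twist":0},{"gripper":1,"delta_pos":[0,0,0.011],"twist":0},{"gripper":0,"delta_pos":[0,0,0],"twist":0},{"gripper":-0.3,"delta_pos":[0,0,0],"twist":0},{"gripper":-0.3,"delta_pos":[0,0,0],"twist":0}], grip_force=60)

```text
time: 3.35
tool_pos: [450.2, 262.7, 193.6]
tool_rot: [180.0, 0.1, -176.8]
force: [0.5, 0.3, -0.2]
gripper_width: 43.9
grasp_force: 0.0
```

arm_command(series=[{"gripper":-0.5,"delta_pos":[0,0,0],"twist":0},{"gripper":-0.5,"delta_pos":[0,0,0],"twist":0},{"gripper":-0.5,"delta_pos":[0,0,0],"twist":0},{"gripper":-0.5,"delta_pos":[0,0,0],"twist":0},{"gripper":-0.5,"delta_pos":[0,0,0],"twist":0}])

```text
time: 3.85
tool_pos: [450.3, 262.6, 193.7]
tool_rot: [-180.0, 0.1, -176.8]
force: [-1.3, -1.7, 6.6]
gripper_width: 34.9
grasp_force: 59.8
```

arm_command(series=[{"gripper":-0.5,"delta_pos":[0,0,-0.01],"twist":0},{"gripper":-0.5,"delta_pos":[0,0,-0.02],"twist":0},{"gripper":-0.5,"delta_pos":[0,0,-0.03],"twist":0},{"gripper":-0.5,"delta_pos":[0,0,-0.03],"twist":0},{"gripper":-0.5,"delta_pos":[0,0,-0.03],"twist":0}], grip_force=100)

```text
time: 4.35
tool_pos: [449.1, 262.6, 313.5]
tool_rot: [180.0, -0.1, -176.8]
force: [-0.2, -0.4, -0.6]
gripper_width: 33.9
grasp_force: 99.5
```

arm_command(series=[{"gripper":-0.5,"delta_pos":[0,0,-0.02],"twist":0},{"gripper":-0.5,"delta_pos":[0,0,0],"twist":0}])

```text
time: 4.55
tool_pos: [450.7, 263.1, 336.2]
tool_rot: [179.9, 0.3, -176.8]
force: [0.1, 0.4, -2.2]
gripper_width: 33.4
grasp_force: 99.6
```

```bash
cat >> h.py <<'E'
def panel(P,d,lo,hi,zmin=20,zmax=400):
    "plane fit of wide panel mask points"
    Q=P[(P[:,2]>zmin)&(P[:,2]<zmax)&np.all(P>lo,1)&np.all(P<hi,1)]
    for k in range(6):
        c=Q.mean(0); n=np.linalg.svd(Q-c,full_matrices=False)[2][2]; e=(Q-c)@n; Q=Q[abs(e)<max(2.5,1.5*np.std(e))]
    n*=np.sign(n[0]); return Q,c,n
E
python3 - <<'E'
from h import *
s=bot.sense(); print(s['tool_pos'],s['tool_rot'],s['gripper_width'],s['force'])
for n in ['side','scene']:
    p,d,cm=cap(n); cv2.imwrite(f'pics/{n}1.png',p[100:350,150:450])
    for r in models.cut_out('wide_panel',n)[:2]:
        m=cv2.erode(r['mask'].astype(np.uint8),np.ones((3,3)))>0
        Q,c,nn=panel(maskpts(cm,m,d),d,[380,100,60],[600,400,300])
        print(n,round(r['p'],2),r['extent'],len(Q),nn.round(3),'lean',np.degrees(np.arcsin(nn[2])).round(1),'yaw',np.degrees(np.arctan2(nn[1],nn[0])).round(1),Q.min(0).round(),Q.max(0).round(),c.round(1))
E
```

```text
[450.69364284 263.05015959 336.17178607] [ 179.88503908    0.32465778 -176.77797262] 33.35701978884817 [ 0.09574376  0.39991511 -2.22770832]
side 0.63 [306.9, 195.0, 29.9, 76.9] 706 [0.902 0.05  0.429] lean 25.4 yaw 3.2 [459. 213. 178.] [500. 326. 256.] [479.6 282.  218.9]
scene 0.96 [208.4, 101.0, 46.6, 42.1] 640 [0.904 0.046 0.425] lean 25.1 yaw 2.9 [439. 201. 173.] [495. 313. 287.] [472.3 254.4 216.8]h.py:24: RuntimeWarning: Mean of empty slice.
  c=Q.mean(0); n=np.linalg.svd(Q-c,full_matrices=False)[2][2]; e=(Q-c)@n; Q=Q[abs(e)<max(2.5,1.5*np.std(e))]
  ret = um.true_divide(
Traceback (most recent call last):
  File "h.py", line 24, in panel
    c=Q.mean(0); n=np.linalg.svd(Q-c,full_matrices=False)[2][2]; e=(Q-c)@n; Q=Q[abs(e)<max(2.5,1.5*np.std(e))]
                   ~~~~~~~~~~~~~~~~~~~~~~~~~~~~~~~~~~~~~~~~~^^^
IndexError: index 2 is out of bounds for axis 0 with size 0
```

View pics/side1.png

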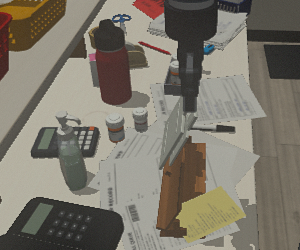

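arm_command(series=[{"gripper":-0.5,"delta_pos":[0.004,-0.02,0],"twist":0.043},{"gripper":-0.5,"delta_pos":[0.004,-0.03,0],"twist":0.043},{"gripper":-0.5,"delta_pos":[0.004,-0.035,0],"twist":0},{"gripper":-0.5,"delta_pos":[0.004,-0.035,0],"twist":0},{"gripper":-0.5,"delta_pos":[0.004,-0.035,0],"twist":0}])

```text
time: 5.25
tool_pos: [427.2, 106.6, 331.0]
tool_rot: [-180.0, -0.2, 178.3]
force: [0.5, -0.2, -0.9]
gripper_width: 33.5
grasp_force: 99.7
```

arm_command(series=[{"gripper":-0.5,"delta_pos":[0.004,-0.035,0],"twist":0},{"gripper":-0.5,"delta_pos":[0.004,-0.035,0],"twist":0},{"gripper":-0.5,"delta_pos":[0.004,-0.035,0],"twist":0},{"gripper":-0.5,"delta_pos":[0.004,-0.035,0],"twist":0},{"gripper":-0.5,"delta_pos":[0.004,-0.035,0],"twist":0}])

```text
time: 5.75
tool_pos: [402.0, -67.7, 331.2]
tool_rot: [179.9, -0.1, 178.3]
force: [1.2, -0.2, -1.6]
gripper_width: 33.5
grasp_force: 99.8
```

arm_command(series=[{"gripper":-0.5,"delta_pos":[0.004,-0.035,0],"twist":0},{"gripper":-0.5,"delta_pos":[0.004,-0.035,0],"twist":0},{"gripper":-0.5,"delta_pos":[0.004,-0.035,0],"twist":0},{"gripper":-0.5,"delta_pos":[0.003,-0.03,0],"twist":0},{"gripper":-0.5,"delta_pos":[0,0,0],"twist":0}])

```text
time: 6.25
tool_pos: [383.1, -203.4, 331.2]
tool_rot: [179.9, -0.2, 178.0]
force: [0.4, -0.1, -0.9]
gripper_width: 33.5
grasp_force: 100.0
```

```bash
python3 - <<'E'
from h import *
s=bot.sense(); print(s['tool_pos'],s['tool_rot'],s['gripper_width'])
p,d,P=wcap(); cv2.imwrite('pics/w2.png',p); np.savez('w2.npz',p=p,d=d,P=P)
for t in ['slot','organiser']:
    for r in models.place_of(t,'wrist')[:1]:
        u,v=np.round(r['at']).astype(int); print(t,round(r['p'],2),r['at'],P[v,u].round(1))
W=P[(d>0)]
C=W[(W[:,2]>110)&(W[:,2]<122)&(W[:,0]>455)&(W[:,0]<540)]
for m in (C[:,1]>-224,C[:,1]<-224):
    if m.sum()>5: print('cap',m.sum(),cv2.minAreaRect(C[m][:,:2].astype(np.float32)),np.median(C[m],0).round(1))
for n in ['scene']:
    p,d,cm=cap(n); cv2.imwrite(f'pics/{n}2.png',p)
    r=models.cut_out('wide_panel',n)[0]
    m=cv2.erode(r['mask'].astype(np.uint8),np.ones((3,3)))>0; pts=maskpts(cm,m,d); print(r['p'],r['extent'],len(pts))
    Q,c,nn=panel(pts,d,[300,-400,130],[560,-100,300])
    print(len(Q),nn.round(3),'lean',np.degrees(np.arcsin(nn[2])).round(1),'yaw',np.degrees(np.arctan2(nn[1],nn[0])).round(1),Q.min(0).round(),Q.max(0).round(),c.round(1))
E
```

```text
[ 383.05466179 -203.3567955   331.22436229] [ 1.79920374e+02 -1.50174438e-01  1.78034986e+02] 33.484641936247485
slot 0.67 [306.0, 243.6] [ 490.  -217.6    6.6]
organiser 0.69 [301.9, 240.4] [ 483.7 -222.9    6.6]
cap 231 ((483.55755615234375, -19.057235717773438), (30.63687515258789, 314.74371337890625), 5.05827522277832) [ 490.7 -169.5  115.7]
cap 182 ((467.27276611328125, -500.82177734375), (34.32481002807617, 440.582275390625), 1.4615800380706787) [ 470.8 -293.8  115.7]
0.56 [351.1, 183.2, 58.4, 52.8] 1311
1294 [ 0.904 -0.034  0.427] lean 25.3 yaw -2.2 [ 372. -263.  174.] [ 428. -145.  287.] [ 403.6 -206.9  220.8]
```

View pics/w2.png

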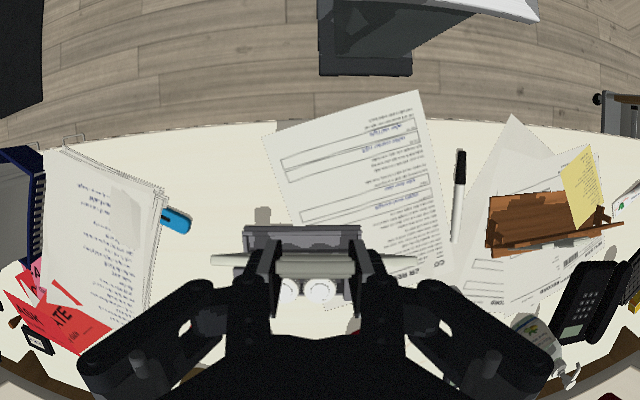

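arm_command(series=[{"gripper":-0.5,"delta_pos":[0.01,-0.01,0.01],"twist":0},{"gripper":-0.5,"delta_pos":[-0.005,-0.01,0.02],"twist":0},{"gripper":-0.5,"delta_pos":[-0.008,0,0.02],"twist":0},{"gripper":-0.5,"delta_pos":[-0.009,0,0.018],"twist":0},{"gripper":-0.5,"delta_pos":[0,0,0],"twist":0}])

```text
time: 7.0
tool_pos: [395.0, -219.6, 262.2]
tool_rot: [179.8, -0.2, 178.4]
force: [-0.6, -0.2, -1.8]
gripper_width: 34.1
grasp_force: 99.9
```

```bash
python3 - <<'E'
from h import *
s=bot.sense(); print(s['tool_pos'],s['tool_rot'],s['gripper_width'],s['force'])
for n in ['side','scene']:
    p,d,cm=cap(n); a=p[90:230,260:400] if n=='side' else p[150:330,320:480]
    cv2.imwrite(f'pics/{n}3.png',cv2.resize(a,None,fx=3,fy=3,interpolation=cv2.INTER_CUBIC))
    for r in models.cut_out('wide_panel',n)[:1]:
        m=cv2.erode(r['mask'].astype(np.uint8),np.ones((3,3)))>0; pts=maskpts(cm,m,d); print(n,r['p'],r['extent'],len(pts))
        Q,c,nn=panel(pts,d,[300,-400,80],[560,-100,300])
        print(len(Q),nn.round(3),'lean',np.degrees(np.arcsin(nn[2])).round(1),'yaw',np.degrees(np.arctan2(nn[1],nn[0])).round(1),Q.min(0).round(),Q.max(0).round(),c.round(1))
    v,u=np.nonzero(d>0); P=ray_pts(cm,np.stack([u,v],-1),d[v,u].astype(float))
    O=(P[:,0]>455)&(P[:,0]<560)&(P[:,1]>-350)&(P[:,1]<-120)
    C=P[O&(P[:,2]>111)&(P[:,2]<121)]
    for m in (C[:,1]>-224,C[:,1]<-224): 
        if m.sum()>5: print('cap',m.sum(),C[m].min(0).round(),C[m].max(0).round())
E
```

```text
[ 395.02216803 -219.56513302  262.18881004] [179.77049515  -0.24151892 178.41758202] 34.14001481577024 [-0.62027857 -0.18179087 -1.83155107]
side 0.6 [356.1, 121.9, 18.2, 39.9] 127
127 [ 0.908 -0.031  0.417] lean 24.6 yaw -2.0 [ 407. -247.  106.] [ 442. -159.  182.] [ 423.1 -195.9  147.5]
cap 82 [ 472. -177.  111.] [ 513. -151.  118.]
cap 61 [ 469. -293.  111.] [ 510. -269.  117.]
scene 0.94 [358.9, 215.8, 61.1, 50.1] 1037
1014 [ 0.903 -0.03   0.428] lean 25.3 yaw -1.9 [ 384. -283.  107.] [ 439. -166.  221.] [ 415.2 -228.2  155. ]
cap 183 [ 467. -296.  111.] [ 510. -274.  119.]
```

View pics/scene3.png

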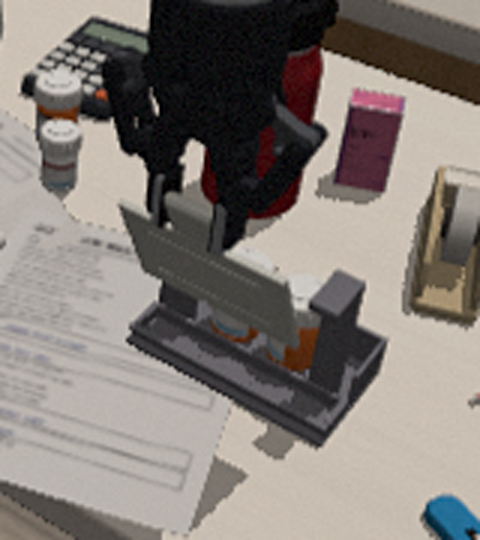

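View pics/side3.png

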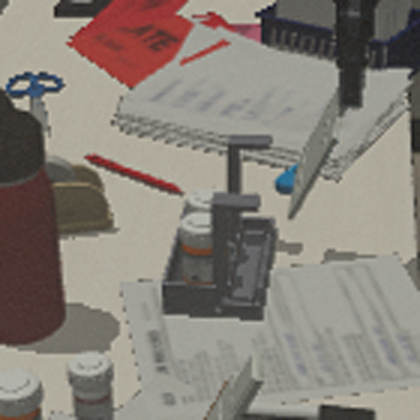

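arm_command(series=[{"gripper":-0.5,"delta_pos":[-0.007,0,0.015],"twist":0},{"gripper":-0.5,"delta_pos":[-0.007,0,0.015],"twist":0},{"gripper":-0.5,"delta_pos":[-0.007,0,0.015],"twist":0},{"gripper":-0.5,"delta_pos":[-0.007,0,0.015],"twist":0},{"gripper":-0.5,"delta_pos":[0,0,0],"twist":0}])

```text
time: 7.7
tool_pos: [423.2, -221.8, 204.2]
tool_rot: [179.9, -0.1, 178.3]
force: [-0.5, 0.8, -2.0]
gripper_width: 33.6
grasp_force: 99.9
```

arm_command(series=[{"gripper":-0.5,"delta_pos":[-0.0046,0,0.01],"twist":0},{"gripper":-0.5,"delta_pos":[-0.0046,0,0.01],"twist":0},{"gripper":-0.5,"delta_pos":[-0.0023,0,0.005],"twist":0},{"gripper":-0.5,"delta_pos":[0,0,0],"twist":0}])

```text
time: 8.1
tool_pos: [434.8, -222.4, 179.1]
tool_rot: [179.9, -0.1, 178.3]
force: [-0.3, -0.2, -2.1]
gripper_width: 33.7
grasp_force: 100.0
```

arm_command(series=[{"gripper":-0.5,"delta_pos":[-0.002,0,0.004],"twist":0},{"gripper":-0.5,"delta_pos":[-0.001,0,0.003],"twist":0},{"gripper":-0.5,"delta_pos":[0,0,0],"twist":0}])

```text
time: 8.4
tool_pos: [437.8, -222.6, 172.5]
tool_rot: [180.0, -0.0, 178.3]
force: [-0.5, -0.8, -1.0]
gripper_width: 33.5
grasp_force: 100.0
```

```bash
python3 - <<'E'
from h import *
s=bot.sense(); print(s['tool_pos'],s['force'])
for n in ['side','scene']:
    p,d,cm=cap(n); a=p[100:220,280:400] if n=='side' else p[170:310,340:470]
    cv2.imwrite(f'pics/{n}4.png',cv2.resize(a,(400,400),interpolation=cv2.INTER_CUBIC))
    r=models.cut_out('wide_panel',n)[0]
    m=cv2.erode(r['mask'].astype(np.uint8),np.ones((3,3)))>0; pts=maskpts(cm,m,d)
    Q,c,nn=panel(pts,d,[300,-400,10],[560,-100,300])
    c=c+(3 if n=='scene' else -3)*nn; print(n,r['p'],len(Q),'lean',np.degrees(np.arcsin(nn[2])).round(1),Q.min(0).round(),Q.max(0).round(),c.round(1),'x at z=6',(c[0]+(c[2]-6)*nn[2]/nn[0]).round(1))
a=[cv2.imread(f'pics/{n}4.png') for n in ('side','scene')]; cv2.imwrite('pics/c4.png',np.hstack(a))
E
```

```text
[ 437.80625098 -222.62755392  172.53814218] [-0.50059223 -0.81795674 -0.98221879]
side 0.69 132 lean 25.2 [ 449. -258.   20.] [ 483. -162.   91.] [ 463.9 -201.5   55.7] x at z=6 487.3
scene 0.7 740 lean 25.3 [ 426. -285.   20.] [ 479. -171.  128.] [ 459.5 -230.1   66. ] x at z=6 487.9
```

View pics/c4.png

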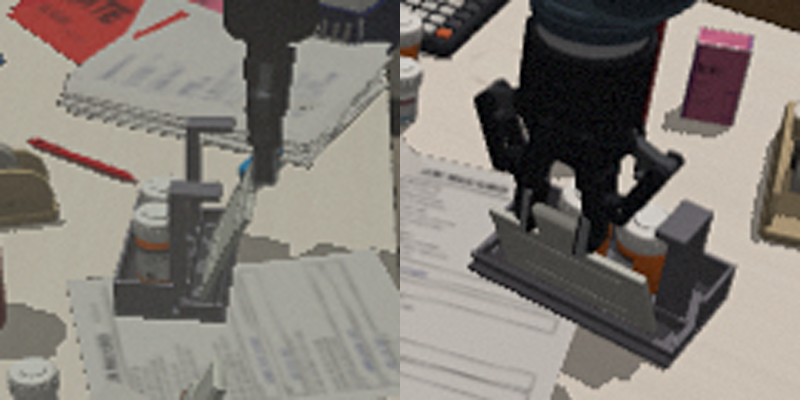

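arm_command(series=[{"gripper":-0.5,"delta_pos":[-0.001,0,0.002],"twist":0},{"gripper":-0.5,"delta_pos":[-0.001,0,0.002],"twist":0},{"gripper":-0.5,"delta_pos":[0,0,0],"twist":0}])

```text
time: 8.9
tool_pos: [440.5, -223.8, 170.7]
tool_rot: [-179.9, 0.0, 178.3]
force: [-4.2, -1.0, 9.5]
gripper_width: 33.7
grasp_force: 101.1
```

arm_command(series=[{"gripper":-0.5,"delta_pos":[0,0,0],"twist":0},{"gripper":-0.5,"delta_pos":[0,0,0],"twist":0},{"gripper":-0.5,"delta_pos":[-0.0055,0,-0.0018],"twist":0},{"gripper":-0.5,"delta_pos":[-0.0055,0,-0.002],"twist":0},{"gripper":-0.5,"delta_pos":[0,0,0],"twist":0}], grip_force=20)

```text
time: 9.4
tool_pos: [450.4, -223.3, 172.5]
tool_rot: [-180.0, -0.2, 178.4]
force: [-6.7, -2.9, 2.9]
gripper_width: 33.6
grasp_force: 100.4
```

```bash
cat > chk.py <<'E'
from h import *
s=bot.sense(); print(s['tool_pos'].round(1),s['force'].round(1))
for n in ['side','scene']:
    p,d,cm=cap(n); a=p[100:220,280:400] if n=='side' else p[170:310,340:470]
    cv2.imwrite(f'pics/{n}4.png',cv2.resize(a,(400,400),interpolation=cv2.INTER_CUBIC))
    r=models.cut_out('wide_panel',n)[0]
    m=cv2.erode(r['mask'].astype(np.uint8),np.ones((3,3)))>0; pts=maskpts(cm,m,d)
    Q,c,nn=panel(pts,d,[300,-400,10],[560,-100,300])
    c=c+(3 if n=='scene' else -3)*nn; print(n,r['p'],len(Q),'lean',np.degrees(np.arcsin(nn[2])).round(1),'yaw',np.degrees(np.arctan2(nn[1],nn[0])).round(1),Q.min(0).round(),Q.max(0).round(),c.round(1),'x at z=6',(c[0]+(c[2]-6)*nn[2]/nn[0]).round(1))
a=[cv2.imread(f'pics/{n}4.png') for n in ('side','scene')]; cv2.imwrite('pics/c5.png',np.hstack(a))
E
python3 chk.py
```

```text
[ 450.4 -223.3  172.5] [-6.7 -2.9  2.9]
side 0.66 98 lean 22.9 yaw -1.3 [ 462. -245.   20.] [ 494. -160.   90.] [ 474.4 -193.3   56. ] x at z=6 495.5
scene 0.9 793 lean 23.9 yaw -1.8 [ 439. -285.   20.] [ 488. -169.  128.] [ 470.4 -229.6   64.8] x at z=6 496.5
```

arm_command(series=[{"gripper":-0.45,"delta_pos":[0.005,0,0],"twist":0},{"gripper":-0.45,"delta_pos":[0.004,0,0],"twist":0},{"gripper":-0.45,"delta_pos":[0,0,0],"twist":0}], grip_force=30)

```text
time: 9.9
tool_pos: [441.6, -222.5, 172.4]
tool_rot: [180.0, 0.0, 178.3]
force: [-0.2, -0.2, -2.4]
gripper_width: 33.6
grasp_force: 100.0
```

```bash
python3 chk.py; python3 -c "
from h import *
s=bot.sense(); print(s['grasp_force'],s['gripper_width'])"
```

```text
[ 441.6 -222.5  172.4] [-0.2 -0.2 -2.4]
100.00424981117249 33.76072717431689Traceback (most recent call last):
  File "chk.py", line 6, in <module>
    r=models.cut_out('wide_panel',n)[0]
      ~~~~~~~~~~~~~~~~~~~~~~~~~~~~~~^^^
IndexError: list index out of range
```

arm_command(series=[{"gripper":-0.5,"delta_pos":[-0.008,0,0],"twist":0},{"gripper":-0.5,"delta_pos":[-0.0055,0,-0.0015],"twist":0},{"gripper":-0.5,"delta_pos":[-0.0055,0,-0.0017],"twist":0},{"gripper":-0.5,"delta_pos":[-0.006,0,-0.0016],"twist":0},{"gripper":-0.5,"delta_pos":[-0.006,0,-0.0014],"twist":0}])

```text
time: 10.5
tool_pos: [472.0, -223.5, 178.3]
tool_rot: [179.9, -0.4, 178.4]
force: [-8.6, -0.6, 2.8]
gripper_width: 33.3
grasp_force: 102.7
```

```bash
sed -i 's/    r=models.cut_out(.wide_panel.,n)\[0\]/    rr=models.cut_out("wide_panel",n)\n    if not rr: print(n,"none"); continue\n    r=rr[0]/' chk.py; python3 chk.py
```

```text
[ 472.  -223.5  178.3] [-8.6 -0.6  2.8]
side 0.52 8 lean 14.8 yaw 5.6 [ 477. -171.   66.] [ 485. -162.   94.] [ 478.1 -164.7   79.9] x at z=6 497.6
scene 0.97 1196 lean 14.2 yaw -1.3 [ 460. -285.   20.] [ 492. -167.  136.] [ 481.1 -227.6   67.4] x at z=6 496.6
```

arm_command(series=[{"gripper":-0.5,"delta_pos":[-0.006,0,-0.001],"twist":0},{"gripper":-0.5,"delta_pos":[-0.006,0,-0.0008],"twist":0},{"gripper":-0.5,"delta_pos":[-0.006,0,-0.0005],"twist":0},{"gripper":-0.5,"delta_pos":[-0.005,0,0],"twist":0},{"gripper":-0.5,"delta_pos":[0,0,0],"twist":0}])

```text
time: 11.2
tool_pos: [495.9, -224.2, 180.9]
tool_rot: [179.9, -0.2, 178.4]
force: [-4.0, 0.6, 1.0]
gripper_width: 33.5
grasp_force: 106.0
```

```bash
python3 chk.py
```

```text
[ 495.9 -224.2  180.9] [-4.   0.6  1. ]
side 0.49 31 lean 3.6 yaw -2.9 [ 489. -218.   31.] [ 493. -161.   90.] [ 488.  -172.4   61.8] x at z=6 491.5
scene 0.89 1470 lean 3.8 yaw -1.5 [ 482. -284.   20.] [ 495. -167.  140.] [ 491.8 -226.7   68.3] x at z=6 496.0
```

View pics/c5.png

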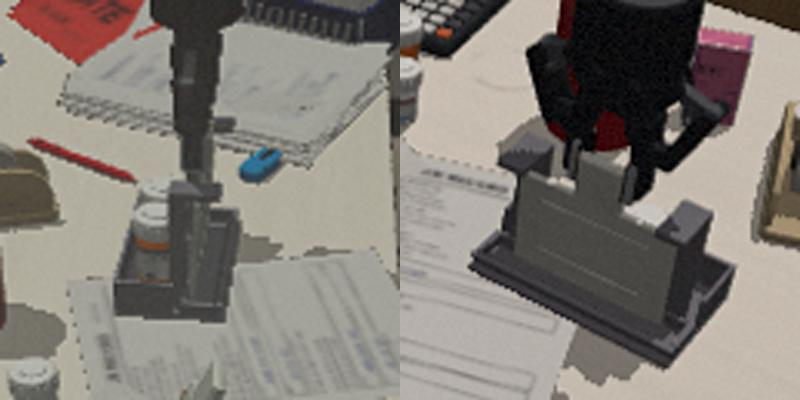

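arm_command(series=[{"gripper":-0.5,"delta_pos":[-0.004,0,0],"twist":0},{"gripper":-0.5,"delta_pos":[-0.004,0,0.0005],"twist":0},{"gripper":-0.5,"delta_pos":[-0.003,0,0.0005],"twist":0},{"gripper":-0.5,"delta_pos":[0,0,0],"twist":0}])

```text
time: 11.8
tool_pos: [505.9, -224.7, 180.0]
tool_rot: [180.0, -0.3, 178.4]
force: [-7.9, 0.0, 3.6]
gripper_width: 33.6
grasp_force: 105.1
```

```bash
python3 chk.py
```

```text
[ 505.9 -224.7  180. ] [-7.9  0.   3.6]
side 0.52 83 lean -1.3 yaw -2.3 [ 492. -251.   28.] [ 498. -160.  101.] [ 491.2 -190.9   57.2] x at z=6 490.0
scene 0.81 1586 lean -0.6 yaw -1.5 [ 489. -286.   20.] [ 497. -168.  141.] [ 496.4 -227.    68. ] x at z=6 495.8
```

arm_command(series=[{"gripper":-0.05,"delta_pos":[0,0,0],"twist":0},{"gripper":-0.05,"delta_pos":[0,0,0],"twist":0},{"gripper":-0.05,"delta_pos":[0,0,0],"twist":0}], grip_force=20)

```text
time: 12.3
tool_pos: [507.7, -225.1, 180.9]
tool_rot: [-179.9, 0.2, 178.3]
force: [-0.0, -0.5, -0.7]
gripper_width: 40.2
grasp_force: 0.0
```

```bash
python3 chk.py
```

```text
[ 507.7 -225.1  180.9] [-0.  -0.5 -0.7]
side 0.68 84 lean 0.8 yaw -2.6 [ 487. -248.   24.] [ 493. -161.  136.] [ 488.1 -191.2   79.5] x at z=6 489.1
scene 0.66 1411 lean 1.7 yaw -1.5 [ 486. -284.   20.] [ 495. -168.  136.] [ 493.7 -226.8   65.6] x at z=6 495.5
```

arm_command(series=[{"gripper":0.1,"delta_pos":[0,0,0],"twist":0},{"gripper":0.1,"delta_pos":[0.006,0,0],"twist":0},{"gripper":0.1,"delta_pos":[0.006,0,0],"twist":0},{"gripper":-0.5,"delta_pos":[0,0,0],"twist":0},{"gripper":-0.5,"delta_pos":[0,0,0],"twist":0}], grip_force=20)

```text
time: 13.0
tool_pos: [494.5, -224.4, 180.1]
tool_rot: [180.0, -0.0, 178.3]
force: [-0.3, 0.3, -1.7]
gripper_width: 35.3
grasp_force: 23.3
```

arm_command(series=[{"gripper":-0.5,"delta_pos":[0,0,0],"twist":0},{"gripper":-0.5,"delta_pos":[0,0,0],"twist":0},{"gripper":-0.5,"delta_pos":[0,0,0],"twist":0}])

```text
time: 13.3
tool_pos: [494.8, -224.4, 180.0]
tool_rot: [180.0, -0.0, 178.3]
force: [-0.9, -0.6, -0.2]
gripper_width: 35.5
grasp_force: 23.3
```

```bash
python3 chk.py
```

```text
[ 494.8 -224.4  180. ] [-0.9 -0.6 -0.2]
side 0.45 60 lean 0.8 yaw -1.9 [ 491. -242.   24.] [ 493. -161.   90.] [ 489.2 -188.9   52. ] x at z=6 489.8
scene 0.95 1491 lean 1.8 yaw -1.3 [ 487. -284.   20.] [ 495. -165.  138.] [ 494.1 -226.    66.7] x at z=6 496.0
```

arm_command(series=[{"gripper":-0.5,"delta_pos":[0,0,-0.002],"twist":0},{"gripper":-0.5,"delta_pos":[0.004,0,0],"twist":0},{"gripper":-0.5,"delta_pos":[0.003,0,0],"twist":0},{"gripper":-0.5,"delta_pos":[0,0,0.002],"twist":0},{"gripper":-0.5,"delta_pos":[0,0,0.001],"twist":0}])

```text
time: 14.0
tool_pos: [488.2, -224.5, 179.9]
tool_rot: [-180.0, 0.1, 178.3]
force: [-0.2, 0.4, 5.7]
gripper_width: 35.3
grasp_force: 24.0
```

```bash
python3 chk.py
```

```text
[ 488.2 -224.5  179.9] [-0.2  0.4  5.7]h.py:24: RuntimeWarning: Mean of empty slice.
  c=Q.mean(0); n=np.linalg.svd(Q-c,full_matrices=False)[2][2]; e=(Q-c)@n; Q=Q[abs(e)<max(2.5,1.5*np.std(e))]
  ret = um.true_divide(
Traceback (most recent call last):
  File "chk.py", line 10, in <module>
    Q,c,nn=panel(pts,d,[300,-400,10],[560,-100,300])
           ~~~~~^^^^^^^^^^^^^^^^^^^^^^^^^^^^^^^^^^^^
  File "h.py", line 24, in panel
    c=Q.mean(0); n=np.linalg.svd(Q-c,full_matrices=False)[2][2]; e=(Q-c)@n; Q=Q[abs(e)<max(2.5,1.5*np.std(e))]
                   ~~~~~~~~~~~~~~~~~~~~~~~~~~~~~~~~~~~~~~~~~^^^
IndexError: index 2 is out of bounds for axis 0 with size 0
```

arm_command(series=[{"gripper":-0.5,"delta_pos":[-0.003,0,0],"twist":0},{"gripper":-0.5,"delta_pos":[-0.003,0,0.0002],"twist":0},{"gripper":-0.5,"delta_pos":[-0.003,0,0.0003],"twist":0},{"gripper":-0.5,"delta_pos":[-0.003,0,0.0005],"twist":0},{"gripper":-0.5,"delta_pos":[0,0,0],"twist":0}])

```text
time: 14.6
tool_pos: [500.7, -224.8, 179.1]
tool_rot: [-180.0, 0.0, 178.3]
force: [-2.2, 0.5, 7.0]
gripper_width: 35.6
grasp_force: 24.5
```

```bash
sed -i "s/\['side','scene'\]/['scene']/; s/^a=.*//" chk.py; python3 chk.py
```

```text
[ 500.7 -224.8  179.1] [-2.2  0.5  7. ]
scene 0.77 1514 lean -3.9 yaw -1.1 [ 485. -284.   20.] [ 497. -167.  135.] [ 493.7 -226.    64. ] x at z=6 489.8
```

arm_command(series=[{"gripper":-0.5,"delta_pos":[-0.002,0,0.0003],"twist":0},{"gripper":-0.5,"delta_pos":[-0.001,0,0],"twist":0},{"gripper":-0.5,"delta_pos":[0,0,0],"twist":0}])

```text
time: 15.0
tool_pos: [502.9, -224.9, 178.9]
tool_rot: [-180.0, -0.1, 178.3]
force: [-5.5, 1.4, 8.6]
gripper_width: 35.5
grasp_force: 24.8
```

```bash
python3 chk.py
```

```text
[ 502.9 -224.9  178.9] [-5.5  1.4  8.6]
scene 0.83 1599 lean -4.7 yaw -1.2 [ 485. -284.   20.] [ 499. -168.  137.] [ 494.8 -226.3   65.8] x at z=6 489.9
```

Contact with the posts (force −5.5 N). Release: open modestly (caps are at ±49) and rise.

arm_command(series=[{"gripper":0.1,"delta_pos":[0,0,0],"twist":0},{"gripper":0.1,"delta_pos":[0,0,0],"twist":0},{"gripper":0.1,"delta_pos":[0,0,0],"twist":0},{"gripper":0.1,"delta_pos":[0,0,-0.01],"twist":0},{"gripper":0.1,"delta_pos":[0,0,-0.02],"twist":0}])

```text
time: 15.6
tool_pos: [502.1, -224.0, 206.9]
tool_rot: [179.9, -0.2, 178.3]
force: [-0.5, 0.8, 0.4]
gripper_width: 46.7
grasp_force: 0.0
```

arm_command(series=[{"gripper":0.1,"delta_pos":[0,0,-0.03],"twist":0},{"gripper":0.1,"delta_pos":[0,0,-0.03],"twist":0},{"gripper":0.1,"delta_pos":[0,0,-0.03],"twist":0},{"gripper":0.1,"delta_pos":[0,0,-0.02],"twist":0},{"gripper":0.1,"delta_pos":[0,0,0],"twist":0}])

```text
time: 16.1
tool_pos: [504.1, -225.4, 322.3]
tool_rot: [-179.7, 0.4, 178.3]
force: [-0.4, -0.2, -0.9]
gripper_width: 46.7
grasp_force: 0.0
```

```bash
python3 chk.py; python3 - <<'E'
from h import *
p,d=optics.capture('side'); q=cv2.imread('pics/scene4.png')
cv2.imwrite('pics/c6.png',np.hstack([cv2.resize(p[100:220,280:400],(400,400),interpolation=cv2.INTER_CUBIC),q]))
E
```

```text
[ 504.1 -225.4  322.3] [-0.4 -0.2 -0.9]
scene none
```

View pics/c6.png

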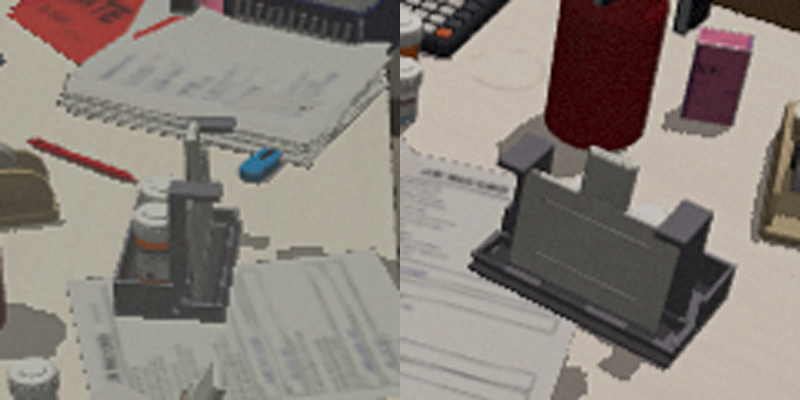

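The panel stands under both caps and leans back on the posts. Its tab is at about col 610, row 175 in the right half, and the gripper is clear of it.

```bash
python3 chk.py; python3 -c "
from plant import bot
print(bot.finish_job())"
```

```text
[ 502.4 -224.3  316.6] [-0.1  0.8 -1.6]
scene 0.76 1592 lean -4.8 yaw -1.2 [ 485. -284.   20.] [ 500. -167.  138.] [ 494.7 -226.8   66.3] x at z=6 489.7
the job is handed in; nothing more can be done
None
```

The wide panel is in the organiser's slot, upright under both caps and leaning back about 5° against the posts; the narrow panel was left on the stand, and the job was handed in at about 16 s with the gripper clear.

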